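Show the middle-length tube over the light pad

ROBOT

A 6-joint arm with a two-finger parallel gripper is mounted at the origin on the work surface. World frame = base frame: x ahead of the robot, y to its left, z up, the work surface at z = 0. Lengths are in mm, angles in rad, forces in N, time in s.
With the tool pointing down it reaches from about 250 to 725 mm from the base axis. Payload 4 kg.
Tool frame: the origin (TCP) lies on the centre line of the jaws, within the pads' length; the fingertips stand 22 mm ahead of it and the grasp point (between the pads) lies 3 mm ahead of it; z points along the fingers, y is the direction in which the jaws open and shut (so a half turn about z gives the same grasp; the last joint's range is limited). The gripper opens to 85 mm and grips with 20 to 120 N. Pads are 22 mm wide; open, the fingers measure 114 mm over their backs; the gripper's body (76 mm by 85 mm) begins 54 mm behind the grasp point. The pads swing forward as they close: fully open they stand 13 mm farther back than shut.
Start: joints at [-1.25, 0.241, 0.005, 1.335, 0, 1.571], TCP at [157.661, -474.492, 253.306] pointing down, gripper open.
Joint ranges: [-2.72, 2.72], [-1.05, 1.87], [-1.09, 1.28], [-1.99, 2.15], [-1.42, 1.44], [-3.14, 3.14]. Speed limits (rad/s): [2.79, 2.79, 3.14, 3.14, 3.14, 3.14].

INTERFACE

Orientations are given as a unit quaternion [x, y, z, w].
In Python, from bench import get_state, grab_frame, camera_params, hand_in, boxes_of, landmark_of gives the robot as it stands. The module is installed in compiled form; this text tells all that it offers.
- The arm moves only by the shell command python3 -m pendant 'ROWS' [FORCE]. ROWS is text: rows parted by semicolons, each of 7 numbers parted by spaces: the shift along the tool's x, y, z in m, then the turn, a rotation vector about the tool's x, y, z in rad, then the opening, from 0 (shut) to 1 (fully open). A call has 1 to 12 rows; each row shifts and turns the commanded pose from where the row before left it, along the tool's axes as they then stand; what a row does not reach is not made up. A row lasts 1/12 s, in which the tool goes at most 41.7 mm and 7.16 degrees, less where a joint would pass 70% of its speed; a pose out of reach is approached as far as the arm can. A call is refused whole if a number of a shift passes 0.0417 or a number of a turn 0.125, either way. A call with a gripper value outside its range is refused whole. The fingers move at their own pace and stop on an object; FORCE is the grip in N (left out, the last holds). Time passes only in rows, so rows that do not move let the fingers close. It gives the time, the measured TCP pose, the force and the opening at its end, in the units of the state.
- get_state(): the state, without advancing time (a new reading comes with each control period).
- grab_frame(name): name is "side" or "top" or "wrist"; returns the picture (400x640x3 uint8, red, green, blue); there is no depth.
- camera_params(name): a dict with "fx", "fy", "cx", "cy" (pixels), "dist" ([k1, k2, p1, p2, k3] as OpenCV has them; the pictures are not rectified), "cam_to_world" (4x4, takes a point from camera to world coordinates). Camera axes: x right, y up, looking along -z (the intrinsics and any distortion apply to the point x, -y, -z); pixel columns grow to the right and rows downward; lengths in mm; the calibration is good to about 2 mm. A picture is of the moment at which its call begins: read the wrist's pose just before it. camera_params takes no time and is no camera call; for the wrist camera it gives the pose at the moment of the call.
- hand_in(): hands the job in, once; it reports no verdict.
Trained networks look in the newest picture that a camera, given by its name, has taken for a name from the list of things; names that differ only in an ending like _2 or _b are one class to them, and where a whole thing is asked for, a point or a joint stands for the part that bears it (a point fixed in the world has none). Each returns a list of dicts, best first, with "score" (0 to 1); they miss things now and then, are a little off and sometimes report something else, mostly with a low value. They report only what shows in the picture. A call takes as long as a camera call. They do not tell look-alikes from the thing itself.
- boxes_of(target, camera): "point" ([x, y, z] in mm, in world coordinates, good to about 4 mm: the middle of the surface that is visible of it).
- landmark_of(target, camera): "point" ([x, y, z] in mm, in world coordinates, good to about 4 mm: a listed point, or the origin of a listed thing).
The state is a dict: "clock": time; "joints": joint angles; "dq": joint speeds; "joint_efforts": joint torques, N m; "position": TCP position; "tcp_rot": TCP orientation; "wrist_force": force on the tool from outside, world axes, zero at the start; "ft_torque": the same for the moment, N m; "width": opening from 0.0 (shut) to 1.0 (fully open).
Only numpy, scipy, OpenCV 4.12 (cv2) and the standard library are available. Lean on these libraries where they do the work, as an engineer would, in place of code of your own. Each camera call takes 0.05 s, during which the arm holds its last target. There are 200 camera calls.

TASK

Take the middle-length tube (of the four in the rack one is shorter and two are longer), draw it straight up, still upright, until it is clear of the rack, then tip it to a slant of about 45 degrees, cap end up, and hold it raised with its lower end over the middle of the light pad, about 15 cm above it, so that what has settled in it can be looked at. Finish while still holding it there, steady and touching nothing but the gripper. Leave the other tubes in their holes, and the jar, the marker pen and the spare cap where they are.

Things in the scene. Friction and masses are not known exactly. Their poses are not given: they have to be found in the camera images.
- rack: Orange plastic tube rack, fixed to the bench, 58 mm (its x) by 250 mm (its y) by 60 mm high. Origin: centre of its underside; z up. Four square holes of 28 mm in one row along its y axis, at y = -93, -31, +31 and +93 mm; the tubes stand on its floor 6 mm above the bench. Every hole holds one tube. Upper face at 60 mm.
- medium_mid (a point): Centre (half-way up, on the axis) of the tube wanted: the middle-length capped tube, 112 mm long overall, 25 mm barrel, white ribbed screw cap 30 mm across and 22 mm high at the upper end; rigid, frosted plastic, about 45 g. z runs along the tube from foot to cap. In the rack it stands with its foot 6 mm and the top of its cap 118 mm above the bench (58 mm above the rack's upper face), so this point starts 62 mm above the bench.
- medium_foot (a point): Centre of the flat underside of the middle-length tube, 56 mm below medium_mid along the tube; z points along the tube towards the cap.
- short_mid (a point): Centre of the short tube, 85 mm long, 25 mm barrel, white ribbed screw cap 30 mm across and 22 mm high at the upper end; top of its cap 91 mm above the bench. Not wanted: stays in its hole.
- long_a_mid (a point): Centre of one of two long tubes, 140 mm long, 25 mm barrel, white ribbed screw cap 30 mm across and 22 mm high at the upper end; top of its cap 146 mm above the bench. Not wanted: stays in its hole.
- long_b_mid (a point): Centre of the other long tube, same as long_a. Not wanted: stays in its hole.
- pad_centre (a point): Centre of the upper face of the light pad: a flat square aluminium-framed panel with a white viewing area, 180 x 180 mm, 12 mm thick, fixed flat on the bench; z up.
- jar: Clear jar with a blue lid, 48 mm across, 62 mm high, standing beyond the light pad. Origin: centre of its underside. Bystander.
- marker: Black marker pen lying on the bench beside the rack, on its far side, about 120 mm long, 14 mm thick. Origin: on its lower side, half-way along. Bystander.
- loose_cap: A spare white tube cap, 30 mm across and 20 mm high, standing on the far edge of the light pad. Origin: centre of its underside. Bystander.
Things that resemble listed ones, but are neither listed nor needed, are in the scene too. What is shaped like the part that bears medium_mid but orange or turquoise is not meant.

How it is judged:
By the outcome, as a careful person would: the job done as asked, in the order asked, and still so for the second after the job is handed in, while the arm keeps its last pose, push and grip.
It also fails if it takes over 42 s, if anything falls off the work surface, if the arm or the gripper's body presses on something with over 40 N, if the wrist force passes 120 N, or if a joint passes its speed limit or range.

## Working session

There is one attempt and no reset: what is moved stays moved. The work goes in short steps, Python scripts to look and compute and a shell command to move; the robot and the scene stay as the last step left them, time stands still between calls to the robot, and variables do not carry over. Pictures are saved under pics/ and viewed, about 8 in all and at most 12, crops included, and the job is handed in when it is done.

```bash
mkdir -p pics
python3 - <<'E'
from bench import *
import cv2
s=get_state(); print(s['clock'],s['position'],s['tcp_rot'],s['width'])
for c in ['top','side']:
    f=grab_frame(c); cv2.imwrite(f'pics/{c}1.png',f[:,:,::-1])
    p=camera_params(c); print(c,p['fx'],p['cam_to_world'])
    for t in ['rack','medium_mid','short_mid','long_a_mid','pad_centre','jar','loose_cap','marker']:
        print(t,[(([round(v) for v in d['point']]),round(d['score'],2)) for d in landmark_of(t,c)])
E
```

```text
0.0 [ 157.49233524 -473.93706765  252.41533274] [ 9.87159789e-01  1.59732488e-01 -1.71848859e-04 -1.02638131e-03] 0.996262069364555
top 475.4917398931656 [[-1.52113754e-02  9.98239833e-01 -5.73223302e-02  5.33146315e+02]
 [-9.99648716e-01 -1.64271858e-02 -2.07988631e-02 -1.28412513e+01]
 [-2.17038982e-02  5.69858144e-02  9.98139047e-01  1.12587614e+03]
 [ 0.00000000e+00  0.00000000e+00  0.00000000e+00  1.00000000e+00]]
rack [([598, -205, 3], 0.57)]
medium_mid [([483, -223, 56], 0.66), ([585, -237, 59], 0.65), ([735, -233, 56], 0.48)]
short_mid [([606, -177, 51], 0.66), ([539, 83, 11], 0.6)]
long_a_mid [([571, -296, 71], 0.51)]
pad_centre [([498, 147, 16], 0.75)]
jar [([613, 82, 2], 0.91), ([586, -242, 7], 0.43), ([586, -235, 62], 0.29)]
loose_cap [([540, 83, 13], 0.58)]
marker [([663, -240, 1], 0.82), ([588, -237, 62], 0.17)]
side 377.1599143597939 [[-9.39937549e-01  2.08687892e-01 -2.70123615e-01  4.10820992e+02]
 [-3.41343429e-01 -5.77974504e-01  7.41235547e-01  5.50899504e+02]
 [-1.43767836e-03  7.88920044e-01  6.14494180e-01  5.35305052e+02]
 [ 0.00000000e+00  0.00000000e+00  0.00000000e+00  1.00000000e+00]]
rack [([595, -205, -3], 0.67)]
medium_mid [([731, -235, 53], 0.87), ([482, -220, 53], 0.65), ([590, -240, 61], 0.59)]
short_mid []
long_a_mid [([572, -301, 74], 0.97), ([590, -239, 66], 0.24)]
pad_centre []
jar [([612, 82, 2], 0.78)]
loose_cap [([540, 79, 12], 0.7), ([661, -239, -2], 0.43)]
marker [([662, -239, -1], 0.55)]
```

View pics/top1.png

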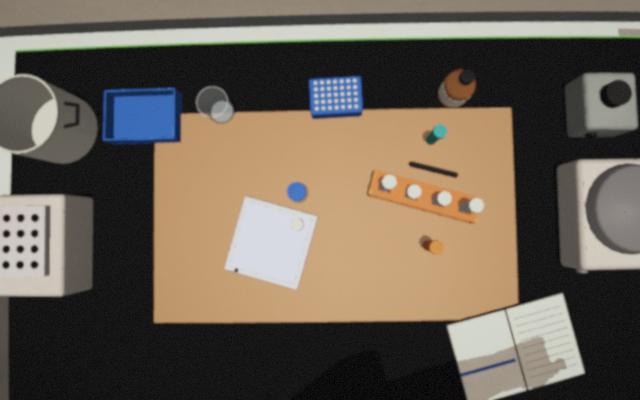

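View pics/side1.png

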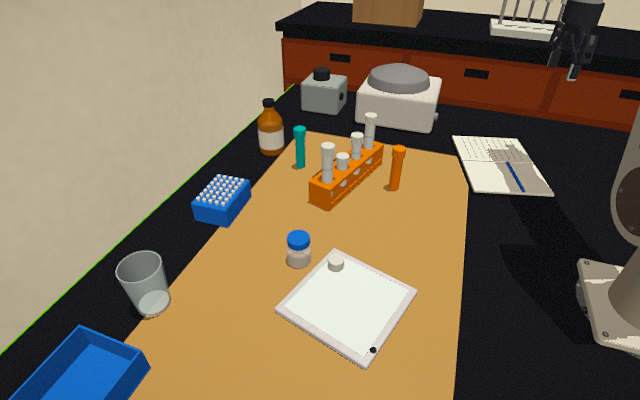

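The top view shows four white caps in the rack at (389,182), (414,191), (444,198) and (476,205). In the side view these are (328,150) long, (343,160) short, (357,140) medium and (370,118) long. The look-alikes are orange at (433,246 top) and turquoise at (437,133 top). The third cap fits the medium tube, so I'll confirm it in a crop and measure.

```bash
cat > h.py <<'E'
import numpy as np, cv2
from bench import *
def K(p): return np.array([[p['fx'],0,p['cx']],[0,p['fy'],p['cy']],[0,0,1]])
def plane(p,uv,z):
    n=cv2.undistortPoints(np.array([[uv]],float),K(p),np.array(p['dist']))[0,0]
    M=np.array(p['cam_to_world']); d=M[:3,:3]@[n[0],-n[1],-1]; o=M[:3,3]
    return o+d*(z-o[2])/d[2]
def proj(p,X):
    M=np.linalg.inv(np.array(p['cam_to_world'])); c=M[:3,:3]@X+M[:3,3]
    return cv2.projectPoints(np.array([[c[0],-c[1],-c[2]]]),np.zeros(3),np.zeros(3),K(p),np.array(p['dist']))[0].ravel()
E
python3 - <<'E'
from h import *
t=cv2.imread('pics/top1.png'); s=cv2.imread('pics/side1.png')
a=cv2.resize(t[160:235,360:495],None,fx=4,fy=4,interpolation=3)
b=cv2.resize(s[100:220,300:420],None,fx=4.5/2*1.1,fy=4.5/2*1.1,interpolation=3)
h=max(a.shape[0],b.shape[0]); c=np.zeros((h,a.shape[1]+b.shape[1],3),np.uint8)
c[:a.shape[0],:a.shape[1]]=a; c[:b.shape[0],a.shape[1]:]=b; print(c.shape); c=cv2.resize(c,None,fx=.94,fy=.94); cv2.imwrite('pics/crop.png',c)
p=camera_params('top')
hsv=cv2.cvtColor(t,cv2.COLOR_BGR2HSV); m=((hsv[...,1]<75)&(hsv[...,2]>140)).astype(np.uint8); m[:, :360]=0;m[:,495:]=0;m[:165]=0;m[225:]=0
n,l,st,ce=cv2.connectedComponentsWithStats(m)
for i in range(1,n):
    if st[i,4]>40: print(ce[i].round(1),st[i],[plane(p,ce[i],z).round(0)[:2] for z in(91,118,146)])
pc=[(247,196.5),(317,214),(297,289),(225.5,269)]
P=np.array([plane(p,u,12) for u in pc]); print('pad',P.round(),P.mean(0))
o=((hsv[...,0]<14)&(hsv[...,1]>190)&(hsv[...,2]>120)).astype(np.uint8);o[:,:360]=0;o[:,495:]=0;o[:165]=0;o[230:]=0
r=cv2.minAreaRect(cv2.findNonZero(o)); print(r,[plane(p,u,60).round(1)[:2] for u in cv2.boxPoints(r)], plane(p,r[0],60))
E
```

```text
(300, 837, 3)
[388.7 181.4] [381 174  16  16 188] [array([ 628., -122.]), array([ 626., -120.]), array([ 623., -117.])]
[413.5 191.2] [407 185  15  14 165] [array([ 606., -176.]), array([ 604., -172.]), array([ 602., -167.])]
[443.9 197.9] [437 191  15  15 178] [array([ 590., -242.]), array([ 589., -236.]), array([ 587., -229.])]
[476.2 205. ] [469 198  16  15 195] [array([ 574., -312.]), array([ 573., -304.]), array([ 572., -296.])]
pad [[606. 203.  12.]
 [562.  39.  12.]
 [388.  88.  12.]
 [436. 255.  12.]] [497.71482314 146.34063269  12.        ]Traceback (most recent call last):
  File "<stdin>", line 15, in <module>
cv2.error: OpenCV(4.12.0) /io/opencv/modules/imgproc/src/convhull.cpp:143: error: (-215:Assertion failed) total >= 0 && (depth == CV_32F || depth == CV_32S) in function 'convexHull'
```

View pics/crop.png

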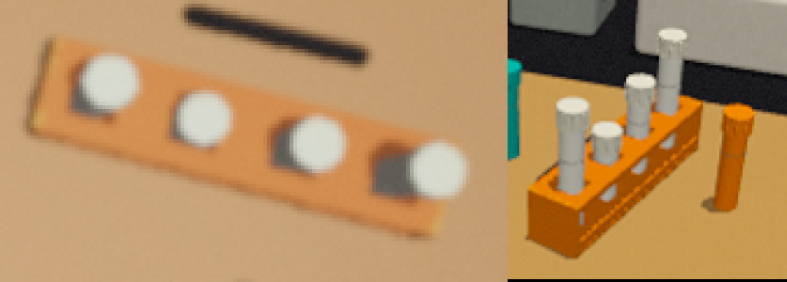

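The crop confirms it. The third cap (444,198 top; 357,140 side) stands between the short tube and the far long tube, and its protrusion lies between theirs. It is at about (589,-236), the rack yaw is about -16° and the pad centre is about (498,146). I'll move above the tube at the current height and turn the jaws across the row.

```bash
python3 -m pendant '0.04 -0.0075 0 0 0 0 1;0.04 -0.0075 0 0 0 0 1;0.04 -0.0075 0 0 0 0 1;0.04 -0.0075 0 0 0 0 1;0.04 -0.0075 0 0 0 0 1;0.04 -0.0075 0 0 0 0 1;0.04 -0.0075 0 0 0 0 1;0.04 -0.0075 0 0 0 0 1;0.04 -0.0075 0 0 0 0 1;0.04 -0.0075 0 0 0 0 1;0.04 -0.0075 0 0 0 0 1;0.04 -0.0075 0 0 0 0 1'
python3 -m pendant '0 0 0 0 0 -0.108 1;0 0 0 0 0 -0.108 1;0 0 0 0 0 -0.108 1;0 0 0 0 0 -0.108 1;0 0 0 0 0 -0.108 1;0 0 0 0 0 -0.108 1;0 0 0 0 0 -0.108 1;0 0 0 0 0 -0.108 1;0 0 0 0 0 -0.108 1;0 0 0 0 0 0 1;0 0 0 0 0 0 1'
cat >> h.py <<'E'
from scipy.spatial.transform import Rotation as R
def rep(target=None):
    s=get_state(); r=R.from_quat(s['tcp_rot']); m=r.as_matrix()
    print('t',s['clock'],'pos',s['position'].round(1) if hasattr(s['position'],'round') else s['position'],'\n',m.round(3),'F',np.round(s['wrist_force'],1),'w',round(s['width'],3),'q',np.round(s['joints'],2))
    if target is not None: print('shift tool mm',(m.T@(np.array(target)-s['position'])).round(1))
    return s,m
E
python3 - <<'E'
from h import *
rep([589,-236,250]); p=camera_params('wrist'); f=grab_frame('wrist'); cv2.imwrite('pics/w1.png',f[:,:,::-1]); print(np.round(p['cam_to_world'],2))
for X in ([589,-236,118],[572,-296,146],[606,-176,91],[623,-117,146]): print(proj(p,np.array(X,float)))
E
```

```text
clock: 1.9
position: [586.4, -236.4, 253.3]
tcp_rot: [0.987, 0.16, 0.0, 0.0]
wrist_force: [0.4, -1.0, 0.7]
width: 1.003
clock: 2.82
position: [584.8, -237.7, 253.2]
tcp_rot: [0.799, 0.601, -0.0, -0.0]
wrist_force: [0.2, 0.4, -0.9]
width: 0.999
t 2.8167 pos [ 584.8 -237.7  253.2] 
 [[ 0.277  0.961 -0.   ]
 [ 0.961 -0.277  0.   ]
 [ 0.    -0.    -1.   ]] F [ 0.2  0.4 -0.9] w 0.999 q [-0.39  0.51  0.4   1.46  0.    1.47]
shift tool mm [2.8 3.6 3.2]
[[ 9.6000e-01  2.7000e-01  7.0000e-02  6.0300e+02]
 [-2.8000e-01  9.3000e-01  2.6000e-01 -1.7277e+02]
 [ 0.0000e+00 -2.7000e-01  9.6000e-01  3.7562e+02]
 [ 0.0000e+00  0.0000e+00  0.0000e+00  1.0000e+00]]
[322.33158416 190.94869837]
[322.85313723 276.36393018]
[321.83313264 112.09746218]
[323.26796733  15.4945183 ]
```

View pics/w1.png

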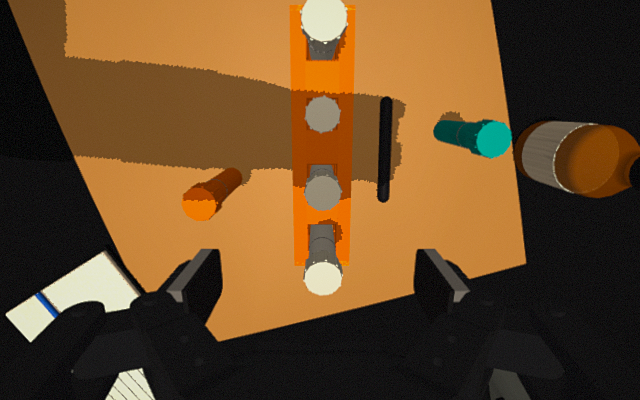

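The wrist view matches. The medium cap is at (323,192) against a prediction of (322,191), the long neighbours are at (323,18) and (323,277), the short one is at (323,113), and the row is parallel to the image column, so the jaws are square to it. I'll centre, descend and check again before closing.

```bash
python3 -m pendant '0.0028 0.004 0.005 0 0 0 1;0 0 0.015 0 0 0 1;0 0 0.02 0 0 0 1;0 0 0.02 0 0 0 1;0 0 0.02 0 0 0 1;0 0 0 0 0 0 1;0 0 0 0 0 0 1'
python3 - <<'E'
from h import *
s,m=rep([589,-236,108]); p=camera_params('wrist'); f=grab_frame('wrist'); cv2.imwrite('pics/w2.png',f[:,:,::-1])
P=np.array(s['position'])
for d in (9,22): print('tip',[proj(p,P+m@[0,y,d]).round(1) for y in(-42.5,0,42.5)])
print(proj(p,np.array([589,-236,118.])),proj(p,np.array([P[0],P[1],118.])))
E
```

```text
clock: 3.45
position: [588.7, -235.6, 171.8]
tcp_rot: [0.798, 0.602, -0.001, -0.002]
wrist_force: [0.9, -1.1, 0.6]
width: 1.0
t 3.45 pos [ 588.7 -235.6  171.8] 
 [[ 0.275  0.961 -0.003]
 [ 0.961 -0.275  0.001]
 [ 0.    -0.003 -1.   ]] F [ 0.9 -1.1  0.6] w 1.0 q [-0.38  0.55  0.26  1.28  0.    1.47]
shift tool mm [-0.3  0.6 63.8]
tip [array([223.7, 265.5]), array([318.5, 265.8]), array([413.2, 265.5])]
tip [array([231.1, 253.2]), array([318.4, 253.4]), array([405.7, 253.2])]
[319.26327486 230.35089068] [318.54491984 229.88621853]
```

View pics/w2.png

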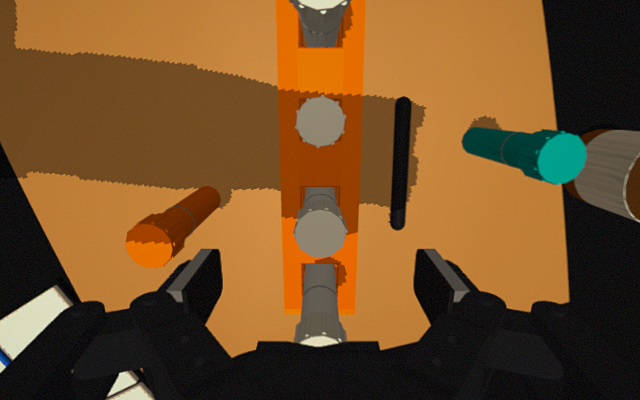

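The medium cap is at (320,232) and the jaw centre projects to (318.5,230), so it needs about +1 mm in y. Now descend onto the cap and close gently.

```bash
python3 -m pendant '-0.0008 0.001 0.004 0 0 0 1;0 0 0.015 0 0 0 1;0 0 0.015 0 0 0 1;0 0 0.015 0 0 0 1;0 0 0.01 0 0 0 1;0 0 0.005 0 0 0 1;0 0 0 0 0 0 1;0 0 0 0 0 0 1' 25
python3 -m pendant '0 0 0 0 0 0 0.3;0 0 0 0 0 0 0.3;0 0 0 0 0 0 0.3;0 0 0 0 0 0 0.3;0 0 0 0 0 0 0.3;0 0 0 0 0 0 0.3;0 0 0 0 0 0 0.3;0 0 0 0 0 0 0.3' 25
python3 - <<'E'
from h import *
rep([589,-236,108]); p=camera_params('wrist'); f=grab_frame('wrist'); cv2.imwrite('pics/w3.png',f[:,:,::-1])
E
```

```text
clock: 4.17
position: [590.6, -237.4, 110.0]
tcp_rot: [0.798, 0.602, 0.0, 0.0]
wrist_force: [0.4, 0.2, 1.3]
width: 1.001
clock: 4.83
position: [590.3, -237.3, 109.8]
tcp_rot: [0.798, 0.602, 0.0, 0.0]
wrist_force: [-1.0, 0.8, 3.7]
width: 0.337
t 4.8333 pos [ 590.3 -237.3  109.8] 
 [[ 0.274  0.962  0.001]
 [ 0.962 -0.274 -0.   ]
 [-0.     0.001 -1.   ]] F [-1.   0.8  3.7] w 0.337 q [-0.38  0.6   0.17  1.14 -0.    1.47]
shift tool mm [ 0.9 -1.6  1.8]
```

View pics/w3.png

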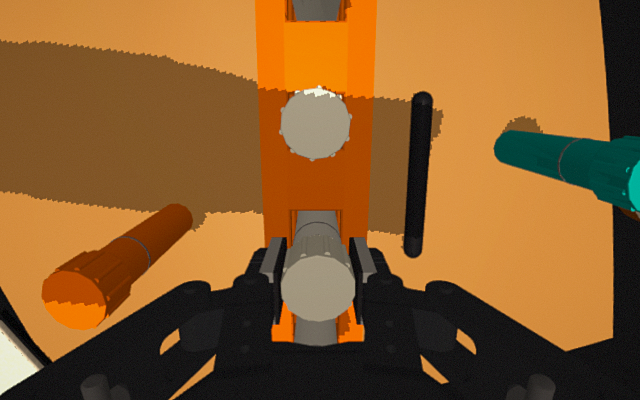

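The pads are on both sides of the medium cap, which sits centred at (318,288) between fingertips at (275,270) and (362,270). Side force is about 1 N. I'll grip firmly and lift straight up.

```bash
python3 -m pendant '0 0 0 0 0 0 0.1;0 0 0 0 0 0 0;0 0 0 0 0 0 0;0 0 0 0 0 0 0;0 0 0 0 0 0 0' 60
python3 -m pendant '0 0 -0.005 0 0 0 0;0 0 -0.01 0 0 0 0;0 0 -0.015 0 0 0 0;0 0 -0.015 0 0 0 0;0 0 -0.015 0 0 0 0;0 0 0 0 0 0 0' 60
python3 - <<'E'
from h import *
rep(); f=grab_frame('side'); cv2.imwrite('pics/s2.png',cv2.resize(f[90:230,270:440,::-1],None,fx=4,fy=4))
E
```

```text
clock: 5.3
position: [590.3, -237.3, 110.0]
tcp_rot: [0.798, 0.602, 0.0, 0.0]
wrist_force: [-1.2, 0.5, 4.1]
width: 0.333
clock: 5.8
position: [592.1, -237.9, 173.3]
tcp_rot: [0.798, 0.602, 0.002, 0.003]
wrist_force: [0.4, -0.6, -0.1]
width: 0.332
t 5.8 pos [ 592.1 -237.9  173.3] 
 [[ 0.274  0.962  0.006]
 [ 0.962 -0.274 -0.002]
 [-0.001  0.006 -1.   ]] F [ 0.4 -0.6 -0.1] w 0.332 q [-0.38  0.55  0.26  1.27  0.    1.47]
```

View pics/s2.png

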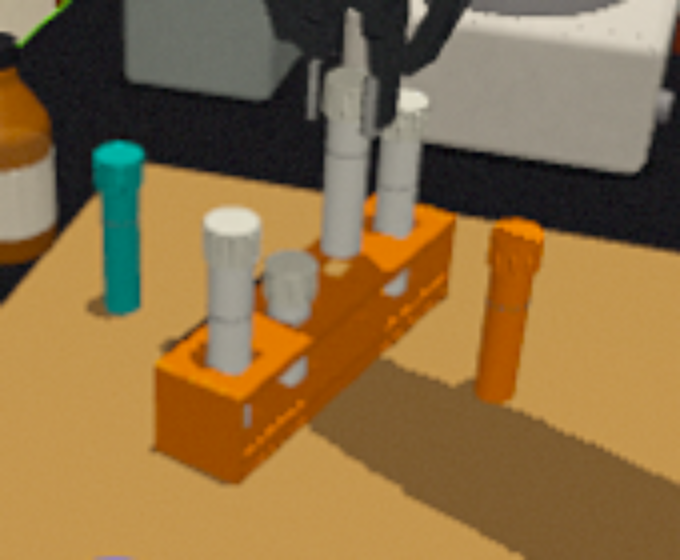

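It's the right tube: the remaining pair of long tubes and the short one still stand in their holes. The lifted tube is upright with its foot just above the rack face. I'll lift on so it clears everything.

```bash
python3 -m pendant '0 0 -0.01 0 0 0 0;0 0 -0.015 0 0 0 0;0 0 -0.02 0 0 0 0;0 0 -0.02 0 0 0 0;0 0 -0.02 0 0 0 0;0 0 -0.02 0 0 0 0;0 0 -0.015 0 0 0 0;0 0 -0.005 0 0 0 0;0 0 0 0 0 0 0;0 0 0 0 0 0 0' 60
python3 - <<'E'
from h import *
rep([427,125,295])
E
```

```text
clock: 6.68
position: [589.9, -237.0, 293.2]
tcp_rot: [0.798, 0.602, -0.0, -0.001]
wrist_force: [-0.2, 0.3, -1.0]
width: 0.334
t 6.6833 pos [ 589.9 -237.   293.2] 
 [[ 0.274  0.962 -0.002]
 [ 0.962 -0.274  0.001]
 [ 0.    -0.002 -1.   ]] F [-0.2  0.3 -1. ] w 0.334 q [-0.38  0.52  0.52  1.57  0.    1.47]
shift tool mm [ 303.4 -256.    -1.3]
```

```bash
python3 -m pendant '0.0100 -0.0085 0 0 0 0 0;0.0160 -0.0135 0 0 0 0 0;0.0250 -0.0211 0 0 0 0 0;0.0250 -0.0211 0 0 0 0 0;0.0250 -0.0211 0 0 0 0 0;0.0250 -0.0211 0 0 0 0 0;0.0250 -0.0211 0 0 0 0 0;0.0250 -0.0211 0 0 0 0 0;0.0250 -0.0211 0 0 0 0 0;0.0250 -0.0211 0 0 0 0 0;0.0250 -0.0211 0 0 0 0 0;0.0250 -0.0211 0 0 0 0 0' 60
python3 -m pendant '0.0160 -0.0135 0 0 0 0 0;0.0100 -0.0085 0 0 0 0 0;0 0 0 0 0 -0.06 0;0 0 0 0 0 -0.09 0;0 0 0 0 0 -0.09 0;0 0 0 0 0 -0.09 0;0 0 0 0 0 -0.09 0;0 0 0 0 0 -0.09 0;0 0 0 0 0 -0.053 0;0 0 0 0 0 0 0' 60
python3 -m pendant '0 0 0 -0.05 0 0 0;0 0 0 -0.09 0 0 0;0 0 0 -0.09 0 0 0;0 0 0 -0.09 0 0 0;0 0 0 -0.09 0 0 0;0 0 0 -0.09 0 0 0;0 0 0 -0.09 0 0 0;0 0 0 -0.09 0 0 0;0 0 0 -0.07 0 0 0;0 0 0 -0.035 0 0 0;0 0 0 0 0 0 0;0 0 0 0 0 0 0' 60
python3 - <<'E'
from h import *
rep([427,125,236])
E
```

```text
clock: 7.68
position: [439.9, 93.2, 292.5]
tcp_rot: [0.798, 0.602, -0.001, -0.001]
wrist_force: [1.4, -0.3, -0.2]
width: 0.332
clock: 8.52
position: [426.9, 122.9, 292.6]
tcp_rot: [0.599, 0.801, -0.001, -0.001]
wrist_force: [0.8, 0.3, 0.2]
width: 0.333
clock: 9.52
position: [426.7, 122.9, 292.9]
tcp_rot: [0.555, 0.74, 0.305, 0.228]
wrist_force: [0.6, -0.7, -0.4]
width: 0.334
t 9.5167 pos [426.7 122.9 292.9] 
 [[-0.281  0.681  0.676]
 [ 0.96   0.199  0.198]
 [ 0.001  0.705 -0.709]] F [ 0.6 -0.7 -0.4] w 0.334 q [ 0.28 -0.41 -0.76  0.43  0.01  1.57]
shift tool mm [  1.9 -39.5  41. ]
```

```bash
python3 -m pendant '0.0019 -0.003 0.003 0 0 0 0;0 -0.006 0.006 0 0 0 0;0 -0.0075 0.008 0 0 0 0;0 -0.0075 0.008 0 0 0 0;0 -0.0075 0.008 0 0 0 0;0 -0.005 0.005 0 0 0 0;0 -0.003 0.003 0 0 0 0;0 0 0 0 0 0 0;0 0 0 0 0 0 0;0 0 0 0 0 0 0' 60
python3 - <<'E'
from h import *
s,m=rep([427,125,236]); P=np.array(s['position'])
foot=P+104*m[:,2]; print('foot',foot,'tilt',np.degrees(np.arccos(-m[2,2])))
a=grab_frame('top');b=grab_frame('side')
for c in('top','side'):
    p=camera_params(c); print(c,'foot px',proj(p,foot),'captop',proj(p,foot-112*m[:,2]),'pad',proj(p,np.array([498,146,12.])))
cv2.imwrite('pics/f.png',np.vstack([cv2.resize(a[150:300,200:400,::-1],None,fx=2,fy=2),cv2.resize(b[100:400,240:440,::-1],None,fx=2,fy=2)])[:,:][:900] if 0 else np.hstack([cv2.resize(a[150:300,200:400,::-1],(400,300)),cv2.resize(b[190:370,220:460,::-1],(400,300))]))
for t in('medium_foot','medium_mid'):
    for c in('top','side'): print(t,c,[(np.round(d['point']),round(d['score'],2)) for d in landmark_of(t,c)])
E
```

```text
clock: 10.35
position: [429.0, 125.5, 238.2]
tcp_rot: [0.554, 0.739, 0.307, 0.23]
wrist_force: [0.0, -0.1, -0.2]
width: 0.333
t 10.35 pos [429.  125.5 238.2] 
 [[-0.281  0.678  0.679]
 [ 0.96   0.199  0.199]
 [ 0.     0.707 -0.707]] F [ 0.  -0.1 -0.2] w 0.333 q [ 0.28 -0.33 -0.88  0.23  0.    1.57]
shift tool mm [ 0.  -3.   0.1]
foot [499.56643908 146.23544377 164.67216832] tilt 45.031172832619866
top foot px [260.8270108  243.64516358] captop [266.15339585 286.28650309] pad [271.63562344 241.89090526]
side foot px [351.68790846 230.25883207] captop [414.9645238  188.29446603] pad [347.14713543 296.45982699]
medium_foot top [(array([ 736., -227.,   -0.]), 0.8), (array([498., 144., 164.]), 0.75), (array([ 485., -212.,    4.]), 0.72), (array([ 569., -298.,   74.]), 0.59)]
medium_foot side [(array([ 736., -235.,    1.]), 0.96), (array([ 490., -217.,   -0.]), 0.9), (array([500., 145., 166.]), 0.87), (array([497., 148.,  10.]), 0.74)]
medium_mid top [(array([459., 136., 201.]), 0.76), (array([ 484., -217.,   55.]), 0.65), (array([ 732., -236.,   55.]), 0.59)]
medium_mid side [(array([ 733., -232.,   56.]), 0.94), (array([ 480., -219.,   55.]), 0.79), (array([464., 132., 206.]), 0.61)]
```

View pics/f.png

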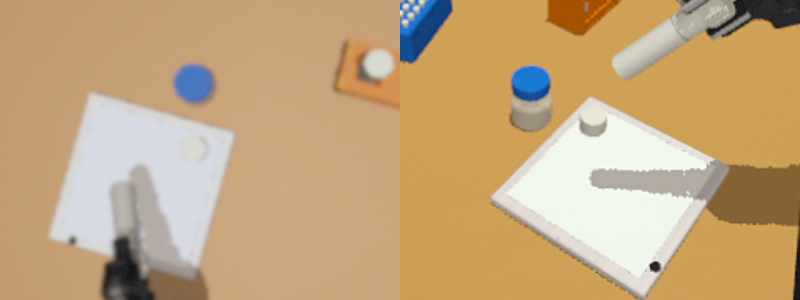

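The tube is slanted at 45.0°, with its foot at (260,243) in the top view over the pad's middle. The computed foot is (500,146,165), and the networks give (498,144,164) and (500,145,166). I'll let it rest, check the bystanders and hand in.

```bash
python3 -m pendant '0 0 0 0 0 0 0;0 0 0 0 0 0 0;0 0 0 0 0 0 0;0 0 0 0 0 0 0;0 0 0 0 0 0 0;0 0 0 0 0 0 0' 60
python3 - <<'E'
from h import *
s,m=rep(); print('foot',np.array(s['position'])+104*m[:,2],'dq',np.abs(s['dq']).max())
t=grab_frame('top')[:,:,::-1]; d=cv2.absdiff(t,cv2.imread('pics/top1.png')).max(2)
for n,(x,y) in dict(long1=(389,181),short=(414,191),medium=(444,198),long2=(476,205),jar=(297,191),cap=(297,224),marker=(433,169)).items(): print(n,d[y-6:y+7,x-6:x+7].mean().round(1))
for n in('jar','loose_cap','marker'): print(n,[np.round(q['point']) for q in landmark_of(n,'top')][:1])
hand_in()
E
```

```text
clock: 11.15
position: [428.3, 125.3, 237.4]
tcp_rot: [0.554, 0.74, 0.306, 0.229]
wrist_force: [0.4, 0.2, -0.3]
width: 0.334
t 11.15 pos [428.3 125.3 237.4] 
 [[-0.281  0.679  0.678]
 [ 0.96   0.199  0.199]
 [ 0.     0.707 -0.707]] F [ 0.4  0.2 -0.3] w 0.334 q [ 0.28 -0.33 -0.89  0.23  0.    1.57]
foot [498.82157662 145.99583884 163.81365258] dq 0.0016640354578679618
long1 1.1
short 1.1
medium 124.6
long2 1.0
jar 1.9
cap 0.9
marker 2.1
jar [array([614.,  80.,   5.])]
loose_cap [array([539.,  86.,  11.])]
marker [array([ 664., -238.,    1.])]
the job is handed in; nothing more can be done
```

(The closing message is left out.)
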